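# Sort full stock tins from empty ones at the jeweller's bench

## Task

Three identical closed tins stand on the bench: one or two are full of metal stock, the rest are empty, and only their weight tells. Lift each to feel it, and stand the full ones in the oblong wooden tray and the empty ones in the square steel tray, flat on the tray's floor. Keep the tins upright, set them down rather than dropping them, and leave the other things on the bench where they are.

Things in the scene. Friction and masses are not known exactly. Their poses are not given: they have to be found in the camera images.
- tin_a: round grey metal tin with a knurled lid, 56 mm across the lid, 50 mm tall, upright; lid is fixed on and spans 26 to 50 mm above the underside (body below it 55 mm across). Origin at the centre of the underside, z up along the axis; yaw means nothing. Full tins weigh 260 to 390 g, empty ones 65 to 100 g; nothing outside tells which, and any of the three may be either, at least one is full and at least one empty. What is inside is a low load that can shift a few mm.
- tin_b: round grey metal tin with a knurled lid, 56 mm across the lid, 50 mm tall, upright; lid is fixed on and spans 26 to 50 mm above the underside (body below it 55 mm across). Origin at the centre of the underside, z up along the axis; yaw means nothing. Full tins weigh 260 to 390 g, empty ones 65 to 100 g; nothing outside tells which, and any of the three may be either, at least one is full and at least one empty. What is inside is a low load that can shift a few mm.
- tin_c: round grey metal tin with a knurled lid, 56 mm across the lid, 50 mm tall, upright; lid is fixed on and spans 26 to 50 mm above the underside (body below it 55 mm across). Origin at the centre of the underside, z up along the axis; yaw means nothing. Full tins weigh 260 to 390 g, empty ones 65 to 100 g; nothing outside tells which, and any of the three may be either, at least one is full and at least one empty. What is inside is a low load that can shift a few mm.
- wood_tray: oblong light-wood tray for the full tins, fixed to the bench: outside 240 (its x) x 130 (its y) x 16 mm high, walls 8 mm thick, floor's top 8 mm above the bench. Origin at the centre of its underside, on the bench. Three tins fit in a row along its x.
- steel_tray: square plain steel tray for the empty tins, fixed to the bench: outside 180 x 180 x 9 mm high, walls 3 mm thick, floor's top 3 mm above the bench. Origin at the centre of its underside, on the bench.
- hammer: bystander: small hammer, 200 mm long, lying on the bench; origin on its underside, handle to its -x
- bench_block: bystander: steel block 60 x 60 x 20 mm, origin at the centre of its underside
- loupe: bystander: black eye loupe, a cone 36 mm across and 30 mm tall standing on its wide end, origin at the centre of its underside
Things that resemble listed ones, but are neither listed nor needed, are in the scene too. Leave any red or turquoise look-alike of the tin_c alone.

How it is judged:
By the outcome, as a careful person would: the job done as asked, in the order asked, and still so for the second after the job is handed in, with the robot touching nothing.
It also fails if it takes over 69 s, if anything falls off the work surface, if the arm or the gripper's body presses on something with over 40 N, if the wrist force passes 120 N, or if a joint passes its speed limit or range.

## Robot

A 7-joint arm with a two-finger parallel gripper is mounted at the origin on the work surface. World frame = base frame: x ahead of the robot, y to its left, z up, the work surface at z = 0. Lengths are in m, angles in rad, forces in N, time in s.
With the tool pointing down it reaches from about 0.425 to 0.875 m from the base axis. Payload 8.4 kg.
Tool frame: the origin (TCP) lies midway between the tips of the shut fingers; the grasp point (between the pads) lies 19 mm behind it; z points along the fingers, x is the direction in which the jaws open and shut, and the axes are right-handed (so a half turn about z gives the same grasp; the last joint's range is limited). The gripper opens to 85 mm and grips with 20 to 120 N. Pads are 22 mm wide; open, the fingers measure 114 mm over their backs; the gripper's body (76 mm by 85 mm) begins 54 mm behind the grasp point. The pads swing forward as they close: fully open they stand 13 mm farther back than shut.
Start: joints at [1.125, 0.333, 0.04, 1.465, -0.013, 1.343, -0.059], TCP at [0.221, -0.611, 0.231] pointing down, gripper open.
Joint ranges: [-2.58, 2.58], [-0.38, 2.09], [-1.3, 1.39], [0.25, 2.4], [-1.5, 4.64], [0.08, 2.09], [-2.65, 2.65]. Speed limits (rad/s): [2.22, 2.22, 2.79, 2.79, 3.14, 3.14, 3.14].

## Interface

Orientations are given as a rotation vector (axis times angle).
In Python, from station import manip gives the robot as it stands.
- The arm moves only by the tool jog_arm, never from a script. Its argument "targets" is a list that holds one entry, the list of rows, each a list of 7 numbers: the turn, a rotation vector about the world's x, y, z in degrees, then the shift along the world's x, y, z in m, then the opening, from 0 (shut) to 1 (fully open). In form: [[[rx, ry, rz, x, y, z, hand], ...]]. A call has 1 to 20 rows; each row is the pose to reach, as a shift and turn from the pose commanded when the call began; what a row does not reach only later rows make up. A row lasts 1/10 s, in which the tool goes at most 50 mm and 8.59 degrees, less where a joint would pass 70% of its speed; a pose out of reach is approached as far as the arm can. A call with a gripper value outside its range is refused whole. The fingers move at their own pace and stop on an object; the grip force is fixed at half the most. Time passes only in rows, so rows that repeat a pose let the fingers close. It gives the time, the measured TCP pose, the force and the opening at its end, in the units of the state.
- manip.observe(): the state, without advancing time (a new reading comes with each control period).
- manip.snapshot(name): name is "side" or "top" or "wrist"; returns (picture, depth): 384x512x3 uint8, red, green, blue; 384x512 float32, m along the optical axis (not along the pixel's ray), 0 where there is no reading.
- manip.camera_params(name): a dict with "intrinsics" (3x3 intrinsics, pixels), "k1" (the pictures are not rectified: a ray, as slopes to the right and down, at radius r is drawn at 1 + k1 r^2 times it, then the intrinsics apply), "T" (4x4, takes a point from camera to world coordinates); the wrist camera has in their place "tool_from_camera" (4x4, takes a point from camera to tool coordinates, whose origin is the TCP and whose axes are the tool frame's). Camera axes: x right, y down, z forward; pixel columns grow to the right and rows downward; lengths in m; the calibration is good to about 2 mm. A picture is of the moment at which its call begins: read the wrist's pose just before it. camera_params takes no time and is no camera call.
- manip.finish_job(): hands the job in, once; it reports no verdict.
Trained networks look in the newest picture that a camera, given by its name, has taken for a name from the list of things; names that differ only in an ending like _2 or _b are one class to them, and where a whole thing is asked for, a point or a joint stands for the part that bears it (a point fixed in the world has none). Each returns a list of dicts, best first, with "confidence" (0 to 1); they miss things now and then, are a little off and sometimes report something else, mostly with a low value. They report only what shows in the picture. A call takes as long as a camera call. They do not tell look-alikes from the thing itself.
- manip.recognise(camera, label): "uv" ([column, row] in pixels, amid what is visible of it).
- manip.mark_of(camera, label): "uv" ([column, row] in pixels: a listed point, or the origin of a listed thing).
The state is a dict: "time_s": time; "joint_positions": joint angles; "joint_velocities": joint speeds; "tau": joint torques, N m; "tcp_pos": TCP position; "ee_rot": TCP orientation; "force": force on the tool from outside, world axes, zero at the start; "wrist_torque": the same for the moment, N m; "opening": finger opening in m.
Only numpy, scipy, OpenCV 4.12 (cv2) and the standard library are available. Lean on these libraries where they do the work, as an engineer would, in place of code of your own. Each camera call takes 0.05 s, during which the arm holds its last target. There are 200 camera calls.

## Working session

There is one attempt and no reset: what is moved stays moved. The work goes in short steps, Python scripts to look and compute and a tool call to move; the robot and the scene stay as the last step left them, time stands still between calls to the robot, and variables do not carry over. Pictures are saved under pics/ and viewed, about 8 in all and at most 12, crops included, and the job is handed in when it is done.

Besides the shell and the picture viewer there is one more tool, called after "Emit:" by a JSON object that holds its "api" and its "payload". jog_arm: Moves the arm, as the interface text tells. Its arguments: {"type":"object","properties":{"targets":{"type":"array","items":{"type":"array","items":{"type":"array","items":{"type":"number"}}}}},"required":["targets"]}

```bash
mkdir -p pics; cat > h.py <<'E'
import numpy as np, cv2
from scipy.spatial.transform import Rotation as R
from station import manip
def T_of(cam,st=None):
    p=manip.camera_params(cam)
    if 'T' in p: return p,np.array(p['T'])
    M=np.eye(4); M[:3,:3]=R.from_rotvec(st['ee_rot']).as_matrix(); M[:3,3]=st['tcp_pos']
    return p,M@np.array(p['tool_from_camera'])
def rays(p,uv):
    K=np.array(p['intrinsics']); d=(np.array(uv,float)-K[:2,2])/[K[0,0],K[1,1]]
    s=d.copy()
    for _ in range(20): s=d/(1+p['k1']*(s**2).sum(-1,keepdims=True))
    return np.concatenate([s,np.ones(s.shape[:-1]+(1,))],-1)
def at_z(cam,uv,z,st=None):
    p,T=T_of(cam,st); r=rays(p,uv)@T[:3,:3].T
    return T[:3,3]+r*((z-T[2,3])/r[...,2])[...,None]
def cloud(cam,depth,st=None):
    p,T=T_of(cam,st); v,u=np.mgrid[:384,:512]
    return (rays(p,np.stack([u,v],-1))*depth[...,None])@T[:3,:3].T+T[:3,3]
E
cat > a.py <<'E'
from h import *
st=manip.observe(); print({k:np.round(v,3) for k,v in st.items()})
for c in ('top','side'):
    im,d=manip.snapshot(c); np.savez(c,im=im,d=d)
    cv2.imwrite(f'pics/{c}0.png',cv2.resize(im[...,::-1],(768,576)))
    C=cloud(c,d)
    for n in ('tin_a','wood_tray','steel_tray','hammer','bench_block','loupe'):
        for r in manip.recognise(c,n):
            u,v=np.round(r['uv']).astype(int); print(c,n,round(r['confidence'],2),u,v,C[v,u].round(3))
E
python3 a.py
```

```text
{'time_s': np.float64(0.0), 'joint_positions': array([ 1.125,  0.334,  0.04 ,  1.466, -0.013,  1.343, -0.059]), 'joint_velocities': array([-0.   , -0.002,  0.001,  0.   ,  0.001, -0.001,  0.   ]), 'tau': array([ 1.0000e-03, -6.5855e+01,  1.3660e+00, -4.0556e+01,  1.7000e-02,
        1.3000e-02,  0.0000e+00]), 'tcp_pos': array([ 0.221, -0.611,  0.23 ]), 'ee_rot': array([-2.571e+00,  1.804e+00,  2.000e-03]), 'force': array([ 0.193,  0.692, -0.255]), 'wrist_torque': array([-0.   ,  0.015, -0.051]), 'opening': np.float64(0.085)}
top tin_a 0.79 267 171 [ 0.623 -0.004  0.047]
top tin_a 0.77 207 199 [0.561 0.119 0.046]
top tin_a 0.74 226 245 [0.467 0.076 0.048]
top tin_a 0.7 300 288 [ 0.386 -0.075  0.046]
top tin_a 0.63 150 312 [0.332 0.221 0.046]
top tin_a 0.56 317 240 [ 0.481 -0.108  0.048]
top wood_tray 0.77 122 212 [0.534 0.308 0.006]
top wood_tray 0.54 208 293 [0.37  0.11  0.033]
top steel_tray 0.97 409 222 [ 0.528 -0.312  0.002]
top hammer 0.61 282 101 [ 0.789 -0.034  0.023]
top bench_block 0.97 248 288 [0.382 0.03  0.021]
top loupe 0.74 208 294 [0.368 0.11  0.028]
side tin_a 0.97 228 180 [0.612 0.015 0.044]
side tin_a 0.97 345 209 [ 0.38  -0.062  0.047]
side tin_a 0.93 312 176 [ 0.479 -0.097  0.047]
side tin_a 0.91 212 231 [0.553 0.135 0.046]
side tin_a 0.77 271 237 [0.458 0.079 0.046]
side tin_a 0.61 282 339 [0.326 0.232 0.048]
side wood_tray 0.74 162 316 [0.525 0.309 0.007]
side steel_tray 0.7 340 129 [ 0.527 -0.309  0.002]
side hammer 0.58 178 154 [0.769 0.003 0.018]
side bench_block 0.73 321 249 [0.377 0.027 0.016]
side loupe 0.53 302 287 [0.358 0.123 0.027]
```

View pics/top0.png

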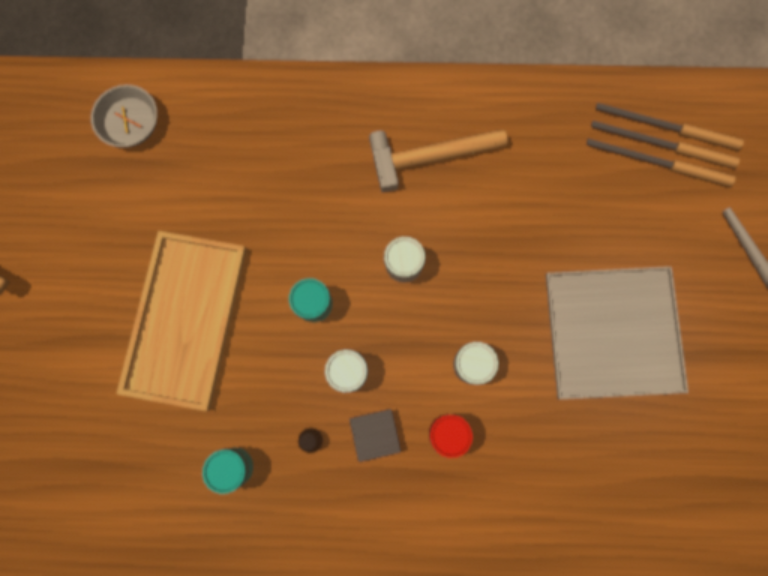

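```bash
cat > b.py <<'E'
from h import *
D=np.load('top.npz'); im,d=D['im'],D['d']; C=cloud('top',d)
for n,u,v in [(1,267,171),(2,207,199),(3,226,245),(4,300,288),(5,150,312),(6,317,240)]:
    m=(abs(C[...,2]-C[v,u,2])<.006)&(np.hypot(*(C[...,:2]-C[v,u,:2]).transpose(2,0,1))<.045)
    P=C[m]; (cx,cy),r=cv2.minEnclosingCircle(P[:,:2].astype(np.float32))
    print(n,round(cx,4),round(cy,4),'r',round(r,4),'mean',P.mean(0).round(4),m.sum(),'R',round(np.hypot(cx,cy),3),'rgb',im[m].mean(0).round())
for n,x,y,lo,hi,w in [('wood',.534,.308,.004,.022,.15),('steel',.528,-.312,.0015,.02,.11)]:
    m=(C[...,2]>lo)&(C[...,2]<hi)&(abs(C[...,0]-x)<w)&(abs(C[...,1]-y)<w)
    n2,L,S,_=cv2.connectedComponentsWithStats(m.astype(np.uint8)); k=1+S[1:,4].argmax()
    P=C[L==k]; print(n,cv2.minAreaRect(P[:,:2].astype(np.float32)),np.percentile(P[:,2],[5,50,95]))
t=cv2.resize(im[140:340,120:350,::-1],None,fx=3,fy=3,interpolation=cv2.INTER_CUBIC); cv2.imwrite('pics/crop0.png',t)
E
python3 b.py
```

```text
1 0.6237 -0.0087 r 0.0284 mean [ 0.6233 -0.0089  0.0479] 562 R 0.624 rgb [195. 195. 164.]
2 0.562 0.1212 r 0.0284 mean [0.5619 0.1207 0.0477] 579 R 0.575 rgb [ 56. 145. 119.]
3 0.4644 0.0669 r 0.0285 mean [0.4642 0.0667 0.0479] 608 R 0.469 rgb [194. 196. 169.]
4 0.3819 -0.0753 r 0.0283 mean [ 0.3821 -0.0753  0.0479] 642 R 0.389 rgb [195.  38.  20.]
5 0.3288 0.2225 r 0.0288 mean [0.3293 0.2222 0.0477] 682 R 0.397 rgb [ 55. 144. 119.]
6 0.4789 -0.1093 r 0.0281 mean [ 0.4789 -0.1092  0.048 ] 611 R 0.491 rgb [196. 197. 167.]
wood ((0.5358241200447083, 0.30709660053253174), (0.13259227573871613, 0.24321676790714264), 80.93130493164062) [0.00557911 0.00836275 0.0167569 ]
steel ((0.533706784248352, -0.31548020243644714), (0.19652004539966583, 0.19141238927841187), 5.156436920166016) [0.00175823 0.00349156 0.00858576]
```

The top view (768×576 scaled) shows six tin-shaped things. The pale-grey ones are at (405,257), (346,370) and (477,363). The turquoise ones are at (310,300) and (224,471), and the red one is at (452,435). The greys fit tin_a/b/c, since the task says to leave red and turquoise alone; I'll confirm this in a crop.

View pics/crop0.png

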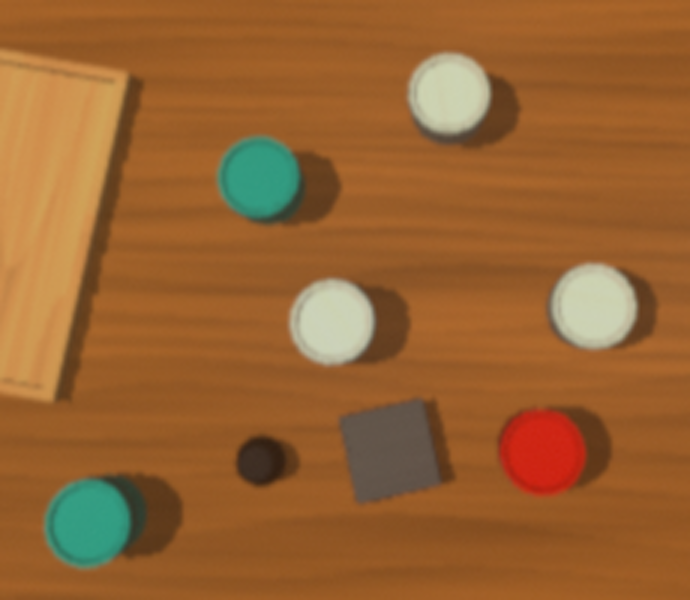

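Emit:
{"api": "jog_arm", "payload": {"targets": [[[0,0,0,0.02,0.04,0,1],[0,0,0,0.04,0.08,0,1],[0,0,0,0.06,0.12,0,1],[0,0,0,0.08,0.16,0,1],[0,0,0,0.1,0.2,0,1],[0,0,0,0.12,0.24,0,1],[0,0,0,0.14,0.28,0,1],[0,0,0,0.16,0.32,-0.01,1],[0,0,0,0.18,0.36,-0.03,1],[0,0,0,0.2,0.4,-0.05,1],[0,0,0,0.22,0.44,-0.07,1],[0,0,0,0.24,0.48,-0.09,1],[0,0,0,0.258,0.502,-0.1,1],[0,0,0,0.258,0.502,-0.1,1],[0,0,0,0.258,0.502,-0.1,1]]]}}

```text
time_s: 2.2
tcp_pos: [0.4789, -0.1092, 0.1312]
ee_rot: [2.572, -1.803, -0.001]
force: [-0.2, -0.2, 0.0]
opening: 0.0851
```

The crop confirms it: the grey tins are at (449,95), (332,321) and (593,306), and the turquoise and red ones are look-alikes. The arm is now over the right-hand tin, so I'll check its position with the wrist camera.

```bash
cat > w.py <<'E'
from h import *
import sys
# usage: w.py x y [z]  : wrist check of tin near x,y ; plus averaged force
x,y=map(float,sys.argv[1:3]); z=float(sys.argv[3]) if len(sys.argv)>3 else .05
F=[]
for i in range(5):
    st=manip.observe(); im,d=manip.snapshot('wrist'); F.append(np.r_[st['force'],st['tau'][[1,3]]])
print('tcp',st['tcp_pos'].round(4),'F',np.mean(F,0).round(2),'sd',np.std(F,0).round(2),'t',st['time_s'])
C=cloud('wrist',d,st)
m=(d>0)&(abs(C[...,2]-z)<.008)&(np.hypot(C[...,0]-x,C[...,1]-y)<.045)
if m.sum()>50:
    P=C[m]; c,r=cv2.minEnclosingCircle(P[:,:2].astype(np.float32)); print('tin',np.round(c,4),r,'z',np.median(P[:,2]),'rgb',im[m].mean(0).round())
E
python3 w.py .479 -.109
```

```text
tcp [ 0.4787 -0.1107  0.1318] F [ -0.29  -0.22   0.14 -42.84 -36.7 ] sd [0.33 0.28 0.43 0.22 0.03] t 2.4
tin [ 0.4802 -0.1081] 0.02840946987271309 z 0.04770661146557108 rgb [200. 203. 177.]
```

Emit:
{"api": "jog_arm", "payload": {"targets": [[[0,0,0,0.001,0.001,-0.03,1],[0,0,0,0.001,0.001,-0.06,1],[0,0,0,0.001,0.001,-0.09,1],[0,0,0,0.001,0.001,-0.11,1],[0,0,0,0.001,0.001,-0.117,1],[0,0,0,0.001,0.001,-0.117,1],[0,0,0,0.001,0.001,-0.117,0.3],[0,0,0,0.001,0.001,-0.117,0.3],[0,0,0,0.001,0.001,-0.117,0],[0,0,0,0.001,0.001,-0.117,0],[0,0,0,0.001,0.001,-0.117,0],[0,0,0,0.001,0.001,-0.117,0],[0,0,0,0.001,0.001,-0.107,0],[0,0,0,0.001,0.001,-0.09,0],[0,0,0,0.001,0.001,-0.065,0],[0,0,0,0.001,0.001,-0.04,0],[0,0,0,0.001,0.001,-0.02,0],[0,0,0,0.001,0.001,-0.01,0],[0,0,0,0.001,0.001,-0.01,0],[0,0,0,0.001,0.001,-0.01,0]]]}}

```text
time_s: 4.45
tcp_pos: [0.4795, -0.1083, 0.1209]
ee_rot: [2.571, -1.805, -0.001]
force: [0.8, 0.4, -0.7]
opening: 0.0542
```

```bash
python3 w.py .48 -.108 .155
```

```text
tcp [ 0.4793 -0.1082  0.1203] F [  0.2    0.07  -1.19 -45.16 -37.16] sd [0.32 0.32 0.44 0.39 0.35] t 4.65
tin [ 0.4867 -0.1061] 0.041182734072208405 z 0.15193850982293083 rgb [152. 144. 125.]
```

```bash
cat > f.py <<'E'
from h import *
import sys
F=[]
for i in range(int(sys.argv[1])):
    im,d=manip.snapshot('side'); F.append(manip.observe()['force'])
F=np.array(F); print('F',F.mean(0).round(2),'sem',(F.std(0)/len(F)**.5).round(2),'t',manip.observe()['time_s'],'open',manip.observe()['opening'])
if len(sys.argv)>2: cv2.imwrite(sys.argv[2],cv2.resize(im[...,::-1],(768,576)))
E
python3 f.py 16 pics/s1.png
```

```text
F [ 0.09  0.07 -0.92] sem [0.15 0.15 0.1 ] t 5.5 open 0.055069533096518075
```

View pics/s1.png

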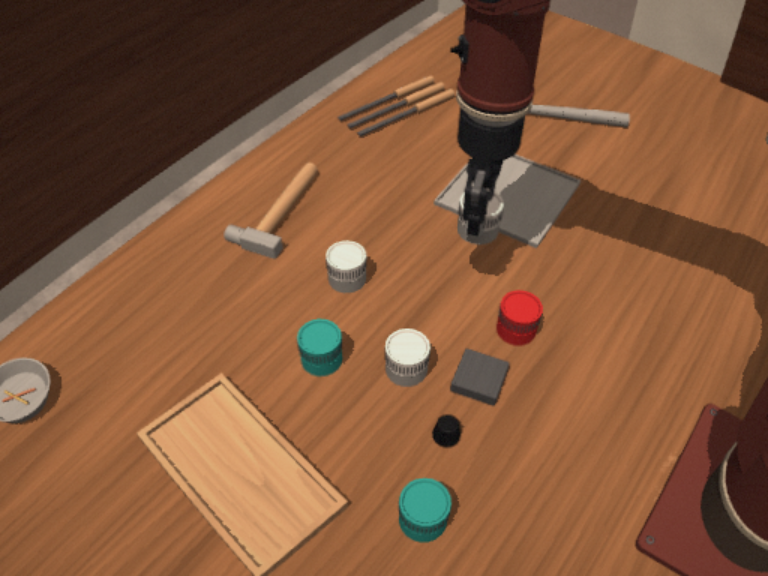

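The tin is held upright at (480,215) and pulls about 0.9–1.1 N (roughly 95–105 g), so it is empty. It goes in the steel tray.

Emit:
{"api": "jog_arm", "payload": {"targets": [[[0,0,0,0.01,-0.022,0,0],[0,0,0,0.025,-0.055,0,0],[0,0,0,0.042,-0.092,0,0],[0,0,0,0.06,-0.13,0,0],[0,0,0,0.078,-0.17,0,0],[0,0,0,0.09,-0.195,-0.005,0],[0,0,0,0.095,-0.205,-0.02,0],[0,0,0,0.095,-0.205,-0.045,0],[0,0,0,0.095,-0.205,-0.07,0],[0,0,0,0.095,-0.205,-0.088,0],[0,0,0,0.095,-0.205,-0.097,0],[0,0,0,0.095,-0.205,-0.101,0],[0,0,0,0.095,-0.205,-0.103,0],[0,0,0,0.095,-0.205,-0.104,0],[0,0,0,0.095,-0.205,-0.104,0],[0,0,0,0.095,-0.205,-0.104,0]]]}}

```text
time_s: 7.1
tcp_pos: [0.5754, -0.3135, 0.0191]
ee_rot: [-2.571, 1.805, -0.002]
force: [-3.2, 2.0, 7.3]
opening: 0.0544
```

```bash
python3 f.py 3
```

```text
F [-4.12  1.8   7.19] sem [0.23 0.36 0.25] t 7.25 open 0.054577959957950166
```

Emit:
{"api": "jog_arm", "payload": {"targets": [[[0,0,0,0,0,0,0.4],[0,0,0,0,0,0,1],[0,0,0,0,0,0,1],[0,0,0,0,0,0,1],[0,0,0,0,0,0,1],[0,0,0,0,0,0.02,1],[0,0,0,0,0,0.06,1],[0,0,0,0,0,0.1,1],[0,0,0,-0.01,0.035,0.114,1],[0,0,0,-0.022,0.075,0.114,1],[0,0,0,-0.034,0.115,0.114,1],[0,0,0,-0.046,0.158,0.114,1],[0,0,0,-0.06,0.2,0.114,1],[0,0,0,-0.07,0.24,0.114,1],[0,0,0,-0.082,0.28,0.114,1],[0,0,0,-0.093,0.32,0.114,1],[0,0,0,-0.104,0.36,0.114,1],[0,0,0,-0.11,0.38,0.114,1],[0,0,0,-0.11,0.38,0.114,1],[0,0,0,-0.11,0.38,0.114,1]]]}}

```text
time_s: 9.25
tcp_pos: [0.465, 0.0666, 0.1314]
ee_rot: [2.572, -1.804, 0.001]
force: [0.3, -0.7, 0.3]
opening: 0.0852
```

```bash
python3 w.py .464 .067
```

```text
tcp [0.4652 0.0656 0.1312] F [ 3.000e-02 -2.400e-01  4.200e-01 -3.877e+01 -3.666e+01] sd [0.39 0.31 0.23 0.13 0.04] t 9.45
tin [0.4652 0.0681] 0.028497321531176567 z 0.047712579659208165 rgb [204. 206. 182.]
```

Emit:
{"api": "jog_arm", "payload": {"targets": [[[0,0,0,0,0.001,-0.03,1],[0,0,0,0,0.001,-0.06,1],[0,0,0,0,0.001,-0.09,1],[0,0,0,0,0.001,-0.11,1],[0,0,0,0,0.001,-0.117,1],[0,0,0,0,0.001,-0.117,1],[0,0,0,0,0.001,-0.117,0.3],[0,0,0,0,0.001,-0.117,0.3],[0,0,0,0,0.001,-0.117,0],[0,0,0,0,0.001,-0.117,0],[0,0,0,0,0.001,-0.117,0],[0,0,0,0,0.001,-0.117,0],[0,0,0,0,0.001,-0.107,0],[0,0,0,0,0.001,-0.09,0],[0,0,0,0,0.001,-0.065,0],[0,0,0,0,0.001,-0.04,0],[0,0,0,0,0.001,-0.02,0],[0,0,0,0,0.001,-0.01,0],[0,0,0,0,0.001,-0.01,0],[0,0,0,0,0.001,-0.01,0]]]}}

```text
time_s: 11.5
tcp_pos: [0.4645, 0.0675, 0.1208]
ee_rot: [2.571, -1.805, -0.0]
force: [0.6, 1.0, -3.4]
opening: 0.0542
```

```bash
python3 f.py 14; python3 -c "
from h import *
print(manip.observe()['tcp_pos'])"
```

```text
F [-0.03  0.37 -2.81] sem [0.09 0.13 0.17] t 12.2 open 0.05435070594951978
[0.46491815 0.06772893 0.12131022]
```

It weighs about 2.8–3.2 N, so it is full. It goes in the wooden tray.

Emit:
{"api": "jog_arm", "payload": {"targets": [[[0,0,0,0.001,0.02,0,0],[0,0,0,0.003,0.05,0,0],[0,0,0,0.004,0.085,0,0],[0,0,0,0.006,0.12,0,0],[0,0,0,0.008,0.155,0,0],[0,0,0,0.01,0.19,0,0],[0,0,0,0.011,0.22,0,0],[0,0,0,0.012,0.24,0,0],[0,0,0,0.012,0.249,-0.015,0],[0,0,0,0.012,0.249,-0.04,0],[0,0,0,0.012,0.249,-0.065,0],[0,0,0,0.012,0.249,-0.083,0],[0,0,0,0.012,0.249,-0.091,0],[0,0,0,0.012,0.249,-0.095,0],[0,0,0,0.012,0.249,-0.097,0],[0,0,0,0.012,0.249,-0.098,0],[0,0,0,0.012,0.249,-0.098,0],[0,0,0,0.012,0.249,-0.098,0]]]}}

```text
time_s: 14.0
tcp_pos: [0.4774, 0.317, 0.024]
ee_rot: [-2.57, 1.804, -0.001]
force: [-0.7, -0.6, -0.5]
opening: 0.0543
```

```bash
python3 f.py 3;  python3 -c "
from h import *
print(manip.observe()['tcp_pos'])"
```

```text
F [-0.6  -0.4   1.58] sem [0.1 0.3 0.1] t 14.15 open 0.05481164204665611
[0.47733905 0.31698613 0.02396246]
```

Emit:
{"api": "jog_arm", "payload": {"targets": [[[0,0,0,0,0,-0.001,0],[0,0,0,0,0,-0.001,0.4],[0,0,0,0,0,-0.001,1],[0,0,0,0,0,-0.001,1],[0,0,0,0,0,-0.001,1],[0,0,0,0,0,0,1],[0,0,0,0,0,0.02,1],[0,0,0,0,0,0.06,1],[0,0,0,0,0,0.1,1],[0,0,0,0.017,-0.037,0.108,1],[0,0,0,0.034,-0.075,0.108,1],[0,0,0,0.051,-0.113,0.108,1],[0,0,0,0.068,-0.15,0.108,1],[0,0,0,0.085,-0.188,0.108,1],[0,0,0,0.102,-0.226,0.108,1],[0,0,0,0.119,-0.263,0.108,1],[0,0,0,0.136,-0.3,0.108,1],[0,0,0,0.147,-0.325,0.108,1],[0,0,0,0.147,-0.325,0.108,1],[0,0,0,0.147,-0.325,0.108,1]]]}}

```text
time_s: 16.15
tcp_pos: [0.6238, -0.0085, 0.131]
ee_rot: [-2.57, 1.806, 0.001]
force: [-0.6, 1.6, 0.1]
opening: 0.0854
```

```bash
python3 w.py .6237 -.0087
```

```text
tcp [ 0.6236 -0.0067  0.1315] F [-2.200e-01  8.000e-01  1.000e-02 -6.293e+01 -3.764e+01] sd [0.43 0.61 0.49 0.16 0.21] t 16.35
tin [ 0.6251 -0.0078] 0.028392432257533073 z 0.04772401383344255 rgb [196. 198. 172.]
```

Emit:
{"api": "jog_arm", "payload": {"targets": [[[0,0,0,0.001,0.001,-0.03,1],[0,0,0,0.001,0.001,-0.06,1],[0,0,0,0.001,0.001,-0.09,1],[0,0,0,0.001,0.001,-0.11,1],[0,0,0,0.001,0.001,-0.117,1],[0,0,0,0.001,0.001,-0.117,1],[0,0,0,0.001,0.001,-0.117,0.3],[0,0,0,0.001,0.001,-0.117,0.3],[0,0,0,0.001,0.001,-0.117,0],[0,0,0,0.001,0.001,-0.117,0],[0,0,0,0.001,0.001,-0.117,0],[0,0,0,0.001,0.001,-0.117,0],[0,0,0,0.001,0.001,-0.107,0],[0,0,0,0.001,0.001,-0.09,0],[0,0,0,0.001,0.001,-0.065,0],[0,0,0,0.001,0.001,-0.04,0],[0,0,0,0.001,0.001,-0.02,0],[0,0,0,0.001,0.001,-0.01,0],[0,0,0,0.001,0.001,-0.01,0],[0,0,0,0.001,0.001,-0.01,0]]]}}

```text
time_s: 18.4
tcp_pos: [0.6245, -0.0075, 0.1209]
ee_rot: [2.571, -1.805, -0.001]
force: [-0.9, -0.4, -2.8]
opening: 0.0546
```

```bash
python3 f.py 14; python3 -c "
from h import *
print(manip.observe()['tcp_pos'])"
```

```text
F [-0.02  0.14 -3.22] sem [0.12 0.13 0.16] t 19.1 open 0.05420807109468083
[ 0.62491631 -0.00726043  0.12129858]
```

This one weighs about 3.2 N, so it is also full.

Emit:
{"api": "jog_arm", "payload": {"targets": [[[0,0,0,-0.002,0.02,0,0],[0,0,0,-0.005,0.05,0,0],[0,0,0,-0.009,0.09,0,0],[0,0,0,-0.013,0.13,0,0],[0,0,0,-0.017,0.17,0,0],[0,0,0,-0.021,0.21,0,0],[0,0,0,-0.025,0.25,0,0],[0,0,0,-0.028,0.28,0,0],[0,0,0,-0.03,0.3,0,0],[0,0,0,-0.03,0.305,-0.015,0],[0,0,0,-0.03,0.305,-0.04,0],[0,0,0,-0.03,0.305,-0.065,0],[0,0,0,-0.03,0.305,-0.083,0],[0,0,0,-0.03,0.305,-0.091,0],[0,0,0,-0.03,0.305,-0.095,0],[0,0,0,-0.03,0.305,-0.097,0],[0,0,0,-0.03,0.305,-0.098,0],[0,0,0,-0.03,0.305,-0.098,0],[0,0,0,-0.03,0.305,-0.098,0]]]}}

```text
time_s: 21.0
tcp_pos: [0.5954, 0.298, 0.0242]
ee_rot: [-2.57, 1.804, -0.001]
force: [-0.6, -0.1, -1.1]
opening: 0.0548
```

```bash
python3 f.py 3;  python3 -c "
from h import *
print(manip.observe()['tcp_pos'])"
```

```text
F [-0.4  -0.71  2.15] sem [0.28 0.31 0.51] t 21.15 open 0.054596392269251136
[0.59542877 0.2979932  0.02422828]
```

Emit:
{"api": "jog_arm", "payload": {"targets": [[[0,0,0,0,0,-0.001,0],[0,0,0,0,0,-0.001,0.4],[0,0,0,0,0,-0.001,1],[0,0,0,0,0,-0.001,1],[0,0,0,0,0,-0.001,1],[0,0,0,0,0,0,1],[0,0,0,0,0,0.02,1],[0,0,0,0,0,0.06,1],[0,0,0,0,0,0.1,1],[0,0,0,0,-0.04,0.15,1],[0,0,0,0,-0.08,0.2,1],[0,0,0,0,-0.12,0.22,1],[0,0,0,0,-0.16,0.22,1],[0,0,0,0,-0.2,0.22,1],[0,0,0,0,-0.24,0.22,1],[0,0,0,0,-0.28,0.22,1],[0,0,0,0,-0.28,0.22,1],[0,0,0,0,-0.28,0.22,1]]]}}

```text
time_s: 22.95
tcp_pos: [0.5949, 0.0167, 0.2433]
ee_rot: [-2.569, 1.808, 0.0]
force: [1.4, 0.3, -0.5]
opening: 0.0856
```

```bash
cat > e.py <<'E'
from h import *
A=np.load('top.npz')
im,d=manip.snapshot('top'); C=cloud('top',d)
for n,x,y in [('wood1',.477,.3165),('wood2',.595,.2975),('steel',.575,-.313)]:
    m=(C[...,2]>.035)&(C[...,2]<.075)&(np.hypot(C[...,0]-x,C[...,1]-y)<.045); P=C[m]
    A1=np.c_[P[:,:2]-P[:,:2].mean(0),np.ones(len(P))]; k=np.linalg.lstsq(A1,P[:,2],rcond=None)[0]
    print(n,np.round(cv2.minEnclosingCircle(P[:,:2].astype(np.float32)),4) if 0 else P.mean(0).round(4),'slope',k[:2].round(3))
im2,_=manip.snapshot('side'); cv2.imwrite('pics/e_top.png',cv2.resize(im[...,::-1],(768,576))); cv2.imwrite('pics/e_side.png',cv2.resize(im2[...,::-1],(768,576)))
for n in ('hammer','bench_block','loupe'):
    print(n,[np.round(r['uv']) for r in manip.recognise('top',n)][:2])
E
python3 e.py
```

```text
wood1 [0.4758 0.3124 0.0547] slope [0.015 0.097]
wood2 [0.5922 0.2933 0.0546] slope [0.052 0.088]
steel [ 0.5732 -0.3132  0.0501] slope [ 0.035 -0.071]
hammer []
bench_block []
loupe [array([206., 292.])]
```

View pics/e_top.png

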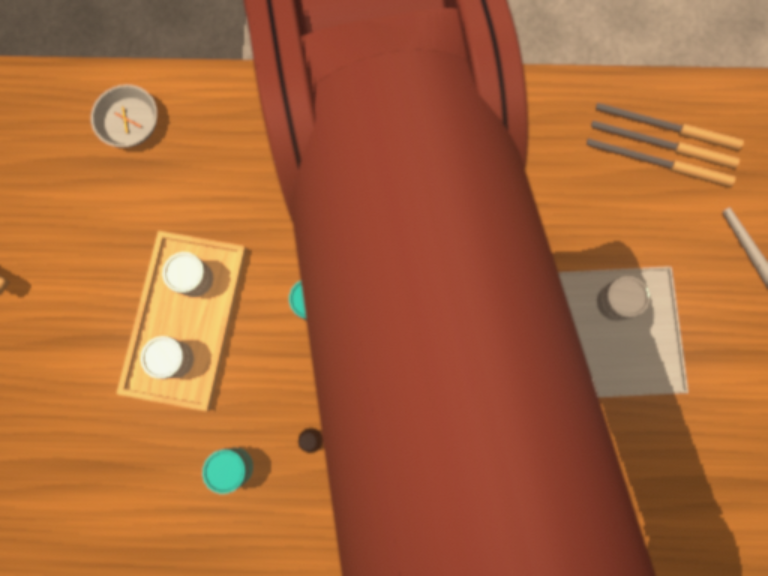

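View pics/e_side.png

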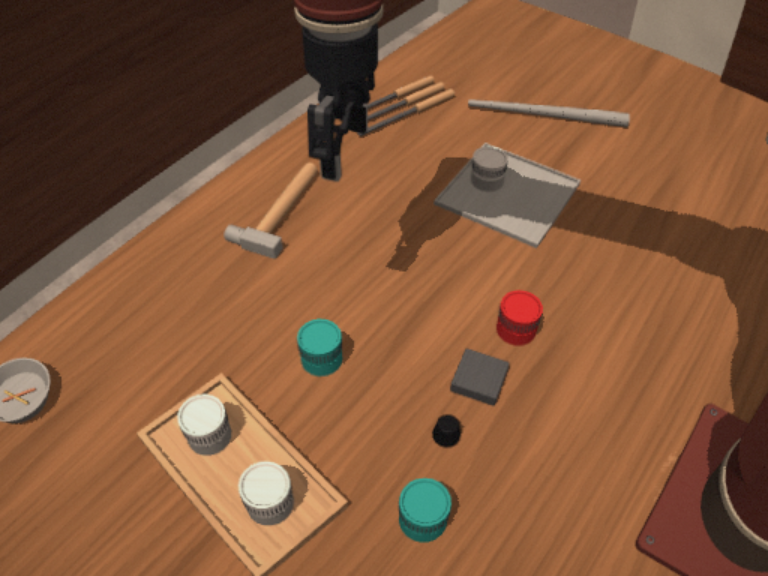

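The two full tins stand in the wooden tray at side-view (205,424) and (266,492). The empty one is in the steel tray at (489,168). The look-alikes, hammer, block and loupe sit at the same pixels as before.

```bash
python3 -c "
from station import manip
print(manip.finish_job(), manip.observe()['time_s'])"
```

```text
the job is handed in; nothing more can be done
the job is handed in; nothing more can be done
```

All three tins are sorted and the job is handed in, at about 23 s of arm time (limit 69 s). I lifted each grey tin and weighed it by the wrist force:

| Tin (start position, x, y in m) | Wrist force | Result | Placed in |
|---|---|---|---|
| (0.48, -0.11) | about 1 N | empty | steel tray |
| (0.465, 0.07) | about 2.8–3.2 N | full | wooden tray |
| (0.625, -0.01) | about 3.2 N | full | wooden tray |

- **Set-down:** I lowered each tin until the wrist force showed contact before opening the gripper. The steel-tray tin was pressed down with about 7 N, a little firmer than needed.
- **Final pictures:** All three tins look upright inside their trays. The hammer, block, loupe and the red and turquoise look-alikes are where they were in the side view.
- **Checks that failed or disagreed:**
  - My last tilt fit gave slopes of up to 0.1. I think that is because it included points on the tins' sides. Mean heights of 55 mm (wood) and 50 mm (steel) fit tins standing on the tray floors.
  - The arm blocked the top camera's view of the hammer and block, so I checked those two only in the side picture.

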